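# Charge the lens-block feeder and hold its index knob at the third stop

### The job

Pick up the small aluminium tray by its upright grip, tip it so that all four lens blocks slide off into the feeder's hopper, and set the empty tray back upright on the bench. Then turn the feeder's indexing knob clockwise from home, counting the clicks, to the third stop, and finish while still gripping it there, because it springs back if let go. Leave the other things on the bench where they are.

Things in the scene. Friction and masses are not known exactly. Their poses are not given: they have to be found in the camera images.
- tray_grip (a point): Point to grasp on the upright grip of the loose aluminium pouring tray: half-way across the grip, 55 mm above the tray's underside (the grip is a plate 12 mm thick along the tray's y, 36 mm long along its x, its top 74 mm above the underside, so 19 mm above this point; all of it is clear of the side walls). Axes as tray.
- tray: The pouring tray (0.16 kg). Origin at its underside, 40 mm ahead of the upright grip; x points from the grip towards the open pouring end, z up. Floor 130 mm long (x from -55 to +75 mm), 96 mm wide, 4 mm thick; walls 4 mm thick and 22 mm high on both long sides and at the grip end; the end at x = +75 mm is open, without a lip. It starts upright on the bench with the open end roughly towards the robot.
- block0_center (a point): Centre of one of four alike loose black lens blocks lying on the tray ahead of its grip: a round foot 26 mm across and 10 mm high with a 16 mm boss, 17 mm high in all, 25 g. They slide off when the tray is tipped beyond about 36 degrees (friction about 0.5 to 0.7).
- block1_center (a point): Centre of one of four alike loose black lens blocks lying on the tray ahead of its grip: a round foot 26 mm across and 10 mm high with a 16 mm boss, 17 mm high in all, 25 g. They slide off when the tray is tipped beyond about 36 degrees (friction about 0.5 to 0.7).
- block2_center (a point): Centre of one of four alike loose black lens blocks lying on the tray ahead of its grip: a round foot 26 mm across and 10 mm high with a 16 mm boss, 17 mm high in all, 25 g. They slide off when the tray is tipped beyond about 36 degrees (friction about 0.5 to 0.7).
- block3_center (a point): Centre of one of four alike loose black lens blocks lying on the tray ahead of its grip: a round foot 26 mm across and 10 mm high with a 16 mm boss, 17 mm high in all, 25 g. They slide off when the tray is tipped beyond about 36 degrees (friction about 0.5 to 0.7).
- hopper_floor (a point): Centre of the inner floor of the feeder's open-topped square aluminium hopper, 16 mm above the bench. Inside 142 x 142 mm, walls 4 mm, rim 84 mm above this point (100 mm above the bench). Axes are the feeder's: -y points to the knob, whose axis lies 168 mm from this point. The feeder is fixed to the bench: a cream base 170 x 320 x 12 mm with the hopper on one end and on the other a cream housing 130 x 120 mm, 72 mm high, that carries the knob.
- grip_point (a point): Point to grasp on the knob's black bar grip: on the turning axis (vertical), 23 mm above the steel disc (72 mm across) that carries the bar and 15 mm below the bar's top. The bar is 52 mm long along this point's x and 14 mm thick along its y; the point turns with the knob. A white mark on top and a black mark on the disc point along -x, at home to the largest of six black dots round the disc; the other dots stand at the stops.
- knob: The turning knob (disc and bar): origin on the turning axis at the disc's underside, 31 mm below grip_point and 73.5 mm above the bench; axes the same. The disc is 8 mm thick.
- dial (a joint): Knob angle in rad: 0 at home, growing clockwise seen from above, up to 2.1. Stops (clicks) every 0.4: first 0.4, second 0.8, third 1.2, then 1.6 and 2.0. A return spring (0.12 N m at home, 0.18 at the third stop) carries a click ripple of +-0.1 N m: least effort a quarter step before each stop, most a quarter step past it. Let go, it always turns back home, so all three clicks need one grasp.
- spectacles_mid (a point): Bystander: folded black spectacles, 130 x 30 mm, 40 mm high. Middle of it.
- tape_roll_mid (a point): Bystander: roll of paper tape lying flat, 68 mm across, 19 mm high. Middle of it.
- screwdriver_mid (a point): Bystander: small grey screwdriver lying flat, 150 mm long. Middle of it.
- case_mid (a point): Bystander: green spectacle case, 160 x 70 mm, 45 mm high. Middle of it.
- cleaner_mid (a point): Bystander: small bottle of lens cleaner, 40 mm across, 110 mm high. Middle of it.
- lens_mid (a point): Bystander: uncut round glass lens lying flat, 70 mm across, 9 mm thick. Middle of it.
Not all that is in view belongs to the job. What is meant by the tray is not brown, orange or pink, and is the larger of those in its own colour.

How it is judged (in metres and radians):
On the way, in this order (a step that is already met when the one before it is completed fails the run):
1. all four blocks lie in the hopper while the tray is still tipped (by more than 20 degrees) above it (x of block0_center in the frame of hopper_floor between -0.072 and 0.072 m and y of block0_center in the frame of hopper_floor between -0.072 and 0.072 m and z of block0_center in the frame of hopper_floor between 0 and 0.07 m and x of block1_center in the frame of hopper_floor between -0.072 and 0.072 m and y of block1_center in the frame of hopper_floor between -0.072 and 0.072 m and z of block1_center in the frame of hopper_floor between 0 and 0.07 m and x of block2_center in the frame of hopper_floor between -0.072 and 0.072 m and y of block2_center in the frame of hopper_floor between -0.072 and 0.072 m and z of block2_center in the frame of hopper_floor between 0 and 0.07 m and x of block3_center in the frame of hopper_floor between -0.072 and 0.072 m and y of block3_center in the frame of hopper_floor between -0.072 and 0.072 m and z of block3_center in the frame of hopper_floor between 0 and 0.07 m and angle between tray's own z axis and vertical above 0.35 rad and height (world z) of tray above 0.08 m), for 0.1 s.
2. the tray stands upright on the bench, let go (angle between tray's own z axis and vertical below 0.1 rad and height (world z) of tray between -0.008 and 0.008 m and linear speed of tray below 0.03 m/s and contact force between the fingers and tray below 0.1 N), for 0.2 s.
3. the knob is gripped and turned to the third stop (value of joint dial between 1.08 and 1.32 rad and contact force between the fingers and knob above 1 N), for 0.3 s.
At the end, for the whole second after the job is handed in: The fingers hold the knob's bar (more than 1 N) at the third stop, 1.2 +- 0.12 rad and still, with nothing else holding it; all four blocks lie inside the hopper, below its rim; the tray stands upright (within 0.1 rad) and at rest flat on the bench (all of step 3 and velocity of joint dial between -0.1 and 0.1 rad/s and contact force between tray and knob below 0.1 N and angle between tray's own z axis and vertical below 0.1 rad and height (world z) of tray between -0.008 and 0.008 m and linear speed of tray below 0.03 m/s and x of block0_center in the frame of hopper_floor between -0.072 and 0.072 m and y of block0_center in the frame of hopper_floor between -0.072 and 0.072 m and z of block0_center in the frame of hopper_floor between 0 and 0.07 m and x of block1_center in the frame of hopper_floor between -0.072 and 0.072 m and y of block1_center in the frame of hopper_floor between -0.072 and 0.072 m and z of block1_center in the frame of hopper_floor between 0 and 0.07 m and x of block2_center in the frame of hopper_floor between -0.072 and 0.072 m and y of block2_center in the frame of hopper_floor between -0.072 and 0.072 m and z of block2_center in the frame of hopper_floor between 0 and 0.07 m and x of block3_center in the frame of hopper_floor between -0.072 and 0.072 m and y of block3_center in the frame of hopper_floor between -0.072 and 0.072 m and z of block3_center in the frame of hopper_floor between 0 and 0.07 m); the arm keeps its last pose, push and grip.
It fails at once if a bystander is shifted by more than 40 mm (distance of any of spectacles_mid, tape_roll_mid, screwdriver_mid, case_mid, cleaner_mid, lens_mid from where it was at the start of the episode above 0.04 m).
It also fails if it takes over 72 s, if anything falls off the work surface, if the arm or the gripper's body presses on something with over 40 N, if the wrist force passes 120 N, or if a joint passes its speed limit or range.

### The arm

A 6-joint arm with a two-finger parallel gripper is mounted at the origin on the work surface. World frame = base frame: x ahead of the robot, y to its left, z up, the work surface at z = 0. Lengths are in mm, angles in degrees, forces in N, time in s.
With the tool pointing down it reaches from about 350 to 850 mm from the base axis. Payload 8.1 kg.
Tool frame: the origin (TCP) lies on the centre line of the jaws, within the pads' length; the fingertips stand r.tip_extent ahead of it and the grasp point (between the pads) lies 8 mm behind it (r.tip_extent is the distance from the TCP to the fingertips, in mm); z points along the fingers, y is the direction in which the jaws open and shut (so a half turn about z gives the same grasp; the last joint's range is limited). The gripper opens to 85 mm and grips with 20 to 120 N. Pads are 22 mm wide; open, the fingers measure 114 mm over their backs; the gripper's body (76 mm by 85 mm) begins 54 mm behind the grasp point. The pads swing forward as they close: fully open they stand 13 mm farther back than shut.
Start: joints at [-71.184, 7.471, 85.268, -0, 87.261, -4.893], TCP at [241.275, -549.356, 242.292] pointing down, gripper open.
Joint ranges: [-169.43, 169.43], [-51.17, 129.36], [1.28, 143.12], [-76.62, 256.62], [0, 156.53], [-152.29, 152.29]. Speed limits (degrees/s): [136.94, 136.94, 159.86, 180, 180, 180].

### API

Orientations are given as [roll, pitch, yaw] about the fixed x, y, z axes, in that order (R = Rz(yaw) Ry(pitch) Rx(roll)).
In Python, from bench import sense, optics, hand_in, spotter, r gives the robot as it stands.
- The arm moves only by the tool apply_moves, never from a script. Its argument "series" is a list of rows, each a list of 3 entries, a list of its own where there are three numbers: the opening, from 0 (shut) to 1 (fully open), then the shift along the world's x, y, z in m, then the turn about the world's z in rad. In form: [[grip, [x, y, z], turn], ...]. A call has 1 to 5 rows; each row is the pose to reach, as a shift and turn from the pose measured when the call began; what a row does not reach only later rows make up. A row lasts 1/8 s, in which the tool goes at most 62.5 mm and 10.7 degrees, less where a joint would pass 70% of its speed; a pose out of reach is approached as far as the arm can. A call with a gripper value outside its range is refused whole. The fingers move at their own pace and stop on an object; "grip_force" is the grip in N (left out, the last holds). Time passes only in rows, so rows that repeat a pose let the fingers close. It gives the time, the measured TCP pose, the force and the opening at its end, in the units of the state.
- sense(): the state, without advancing time (a new reading comes with each control period).
- optics.snapshot(name): name is "scene" or "top" or "wrist"; returns a dict with "color" (400x640x3 uint8, blue, green, red), "intrinsics" (3x3 intrinsics, pixels), "distortion" ([k1, k2, p1, p2, k3] as OpenCV has them; the pictures are not rectified), "rvec" (rotation vector, rad) and "tvec" (3), from world to camera coordinates, as OpenCV has them. Camera axes: x right, y down, z forward; pixel columns grow to the right and rows downward; lengths in mm; the calibration is good to about 2 mm. A picture is of the moment at which its call begins. There is no depth.
- hand_in(): hands the job in, once; it reports no verdict.
Trained networks look in a picture, given as the dict that the camera call returned (one of the last four; its "shot" number tells which), for a name from the list of things; names that differ only in an ending like _2 or _b are one class to them, and where a whole thing is asked for, a point or a joint stands for the part that bears it (a point fixed in the world has none). Each returns a list of dicts, best first, with "p" (0 to 1); they miss things now and then, are a little off and sometimes report something else, mostly with a low value. They report only what shows in the picture. A call takes as long as a camera call. They do not tell look-alikes from the thing itself.
- spotter.search_frame(picture, query): "xyz" ([x, y, z] in mm, in the coordinates of the camera as it stood for that picture, good to about 4 mm: the middle of the surface that is visible of it).
- spotter.masks_of(picture, query): "mask" (400x640 bool, what is visible of it).
The state is a dict: "time": time; "joint_pos": joint angles; "qd": joint speeds; "joint_efforts": joint torques, N m; "tool_pos": TCP position; "tcp_rot": TCP orientation; "ft_force": force on the tool from outside, world axes, zero at the start; "wrist_torque": the same for the moment, N m; "finger_gap": finger opening in mm.
Only numpy, scipy, OpenCV 4.12 (cv2) and the standard library are available. Lean on these libraries where they do the work, as an engineer would, in place of code of your own. Each camera call takes 0.05 s, during which the arm holds its last target.

## Working session

There is one attempt and no reset: what is moved stays moved. The work goes in short steps, Python scripts to look and compute and a tool call to move; the robot and the scene stay as the last step left them, time stands still between calls to the robot, and variables do not carry over. Pictures are saved under pics/ and viewed, and the job is handed in when it is done.

Besides the shell and the picture viewer there is one more tool, called in YAML: its name, and indented under it one key for each argument. apply_moves: Moves the arm, as the interface text tells. Its arguments: {"type":"object","properties":{"series":{"type":"array"},"grip_force":{"type":"number"}},"required":["series"]}

```bash
ls; mkdir -p pics
cat > h.py <<'E'
import numpy as np, cv2
from bench import sense, optics, hand_in, spotter, r
def cam2w(p,x):
    R=cv2.Rodrigues(np.array(p['rvec'],float))[0]; return R.T@(np.array(x,float).ravel()-np.array(p['tvec'],float).ravel())
def proj(p,X):
    return cv2.projectPoints(np.array(X,float).reshape(-1,1,3),np.array(p['rvec'],float),np.array(p['tvec'],float),np.array(p['intrinsics']),np.array(p['distortion']))[0].reshape(-1,2)
def pix(p,uv,z):
    u=cv2.undistortPoints(np.array(uv,float).reshape(-1,1,2),np.array(p['intrinsics']),np.array(p['distortion'])).reshape(-1,2)
    R=cv2.Rodrigues(np.array(p['rvec'],float))[0]; c=-R.T@np.array(p['tvec'],float).ravel()
    o=[]
    for a in u:
        d=R.T@np.array([a[0],a[1],1]); o.append(c+d*(z-c[2])/d[2])
    return np.array(o)
def save(p,n): cv2.imwrite(f'pics/{n}.png',p['color'])
E
python3 - <<'E'
from h import *
for n in ['scene','top','wrist']:
    p=optics.snapshot(n); save(p,n+'0')
    print(n,'cam at',cam2w(p,[0,0,0]).round())
    if n=='wrist': continue
    for q in ['tray','tray_grip','hopper_floor','grip_point','knob','block0_center','spectacles_mid','tape_roll_mid','screwdriver_mid','case_mid','cleaner_mid','lens_mid']:
        try:
            for d in spotter.search_frame(p,q)[:5]: print(q,round(d['p'],2),cam2w(p,d['xyz']).round())
        except Exception as e: print(q,e)
print(sense(), r.tip_extent)
E
```

```text
pics
scene cam at [1213.  254. 1356.]
tray 0.96 [ 207. -271.    1.]
tray 0.94 [ 356. -372.    5.]
tray 0.93 [ 332. -619.    2.]
tray 0.85 [ 374. -188.   -1.]
tray 0.65 [ 563. -254.    3.]
tray_grip 0.98 [ 355. -371.    4.]
tray_grip 0.96 [ 375. -183.    5.]
tray_grip 0.96 [ 208. -275.   -0.]
tray_grip 0.9 [ 562. -254.    7.]
tray_grip 0.7 [ 486. -476.   24.]
hopper_floor 0.61 [466. 131.  38.]
grip_point 0.77 [462.  37.  79.]
knob 0.93 [461.  36.  80.]
block0_center 0.42 [ 565. -289.   16.]
spectacles_mid 0.74 [ 716. -237.   23.]
screwdriver_mid 0.47 [ 485. -473.   23.]
case_mid 0.67 [728. 329.  45.]
case_mid 0.31 [464.  34.  79.]
case_mid 0.26 [383. 449.   5.]
lens_mid 0.84 [382. 451.   8.]
top cam at [ 387.  -93. 1296.]
tray 0.95 [ 335. -613.    3.]
tray 0.93 [ 211. -273.    3.]
tray 0.84 [ 553. -262.    9.]
tray 0.72 [ 378. -185.    1.]
tray 0.55 [ 356. -367.   -0.]
tray_grip 0.83 [ 557. -262.    2.]
tray_grip 0.64 [ 384. -183.   -2.]
tray_grip 0.61 [ 354. -368.    2.]
tray_grip 0.58 [ 335. -616.    4.]
tray_grip 0.56 [ 213. -271.    2.]
hopper_floor 0.81 [457. 122.  22.]
grip_poin
[... 368 characters left out ...]
wrist cam at [ 314. -518.  375.]
{'time': 1.35, 'joint_pos': array([-7.11840546e+01,  7.47158248e+00,  8.52683639e+01, -2.08820437e-04,
        8.72604916e+01, -4.89122263e+00]), 'qd': array([0.04219052, 0.07705813, 0.02373979, 0.09949394, 0.10451105,
       0.00469579]), 'joint_efforts': array([ 1.15605675e-03, -5.69325149e+01, -5.00843489e+01,  1.17373206e-04,
        1.59847925e-03, -3.21528591e-05]), 'tool_pos': array([ 241.27560872, -549.35507413,  242.28246623]), 'tcp_rot': array([-1.79999546e+02,  1.70470999e-04,  2.37071780e+01]), 'ft_force': array([0.2366693 , 0.02400395, 0.0841732 ]), 'wrist_torque': array([0.02321889, 0.00958544, 0.03153167]), 'finger_gap': 85.47071444336576} 11.0
```

View pics/scene0.png

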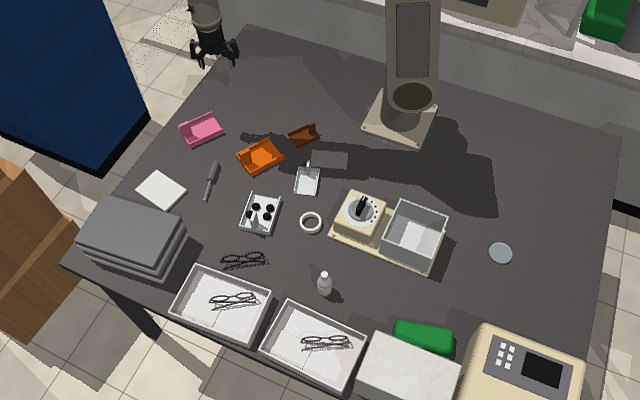

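View pics/top0.png

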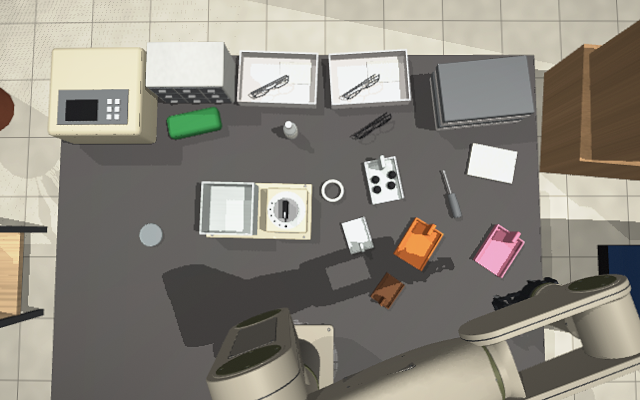

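View pics/wrist0.png

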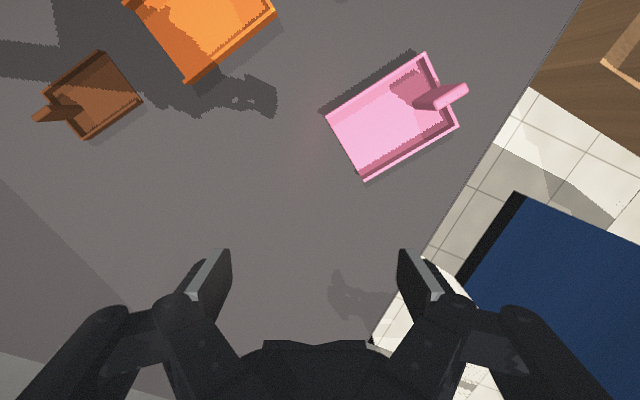

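Run:
```python
import cv2
a=cv2.imread('pics/top0.png')
cv2.imwrite('pics/t1.png',cv2.resize(a[130:230,330:430],None,fx=6,fy=6,interpolation=cv2.INTER_CUBIC))
cv2.imwrite('pics/t2.png',cv2.resize(a[165:255,190:325],None,fx=5.8,fy=5.8,interpolation=cv2.INTER_CUBIC))
```

```text
(no output)
```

View pics/t1.png

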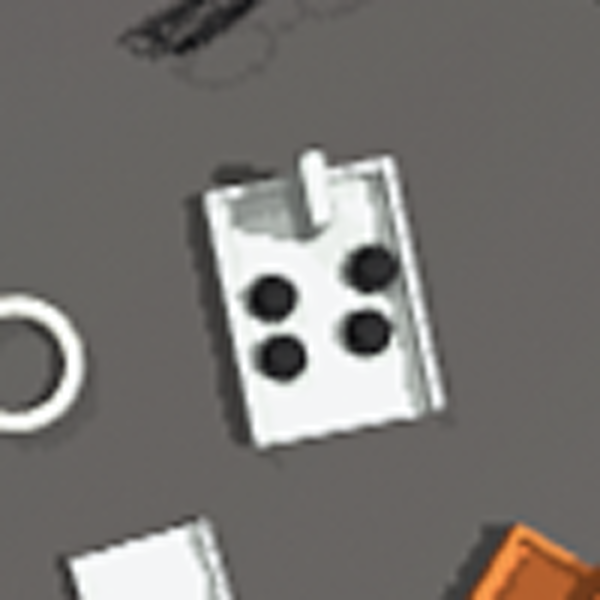

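View pics/t2.png

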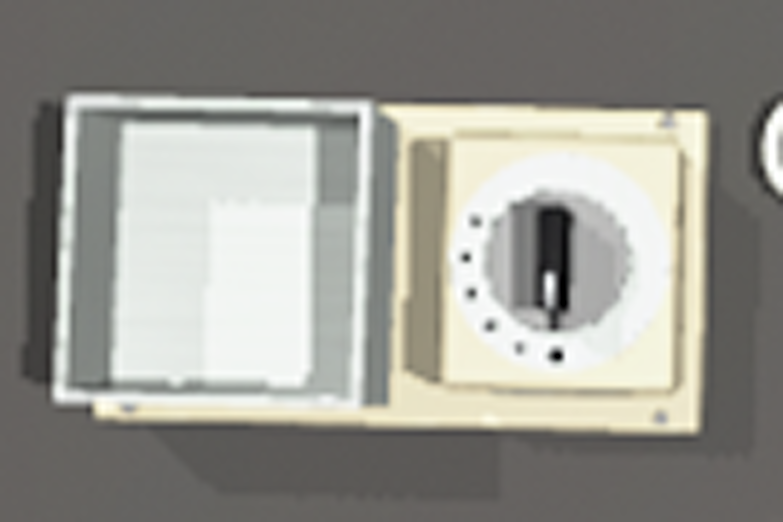

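```bash
cat >> h.py <<'E'
from scipy.optimize import least_squares
def fit(p,model,uv,x0,z0=0):
    # model points (n,3) ; pose x,y,yaw(rad)
    model=np.array(model,float); uv=np.array(uv,float)
    def T(q):
        c,s=np.cos(q[2]),np.sin(q[2]); M=model.copy(); M[:,0]=q[0]+c*model[:,0]-s*model[:,1]; M[:,1]=q[1]+s*model[:,0]+c*model[:,1]; return M
    s=least_squares(lambda q:(proj(p,T(q))-uv).ravel(),x0)
    return s.x, (proj(p,T(s.x))-uv).round(1)
E
python3 - <<'E'
from h import *
p=optics.snapshot('top')
t=lambda L:[(330+a/6,130+b/6) for a,b in L]
h=lambda L:[(190+a/5.8,165+b/5.8) for a,b in L]
for wz in (22,26):
    x,e=fit(p,[(-55,-48,wz),(-55,48,wz),(75,48,wz),(75,-48,wz)],t([(207,190),(393,157),(442,408),(257,445)]),[555,-260,2.8 if 0 else np.pi])
    print(x,np.degrees(x[2]),e.tolist())
    c,s=np.cos(x[2]),np.sin(x[2]); g=[x[0]-40*c,x[1]-40*s]; print('grip',g)
x0=x
g=pix(p,t([(312,155),(318,220)]),74); print('grip top ends',g)
b=pix(p,t([(270,298),(281,357),(365,332),(371,268)]),21); 
R=np.array([[c,s],[-s,c]])
print('blocks in tray',((b[:,:2]-x0[:2])@R.T).round())
x,e=fit(p,[(75,75,100),(75,-75,100),(-75,-75,100),(-75,75,100)],h([(68,97),(376,103),(362,405),(55,400)]),[460,130,0])
print('hopper',x,np.degrees(x[2]),e.tolist())
c,s=np.cos(x[2]),np.sin(x[2]); print('knob pred',x[0]+168*s,x[1]-168*c)
print('bar ends',pix(p,h([(556,205),(549,306)]),119.5))
print('disc ctr',pix(p,h([(558,262)]),81.5), 'tool',sense()['time'])
E
```

```text
[ 557.18522387 -264.37981605    3.32566985] 190.54684666809877 [[0.1, 0.4], [-0.1, 0.2], [0.1, -0.1], [-0.1, -0.4]]
grip [np.float64(596.509446989726), np.float64(-257.05823997803884)]
[ 556.68610857 -263.83547641    3.32565942] 190.54624891298508 [[0.0, 0.3], [-0.0, 0.1], [0.1, 0.0], [-0.1, -0.4]]
grip [np.float64(596.0104080689853), np.float64(-256.51431059904274)]
grip top ends [[ 611.99690615 -253.62993457   74.        ]
 [ 579.91447126 -256.24440797   74.        ]]
blocks in tray [[  4. -26.]
 [ 34. -27.]
 [ 30.  18.]
 [ -2.  27.]]
hopper [ 4.56591819e+02  1.93059758e+02 -2.28764681e-02] -1.3107250702253614 [[0.4, -0.2], [-0.6, -0.1], [-0.0, 0.3], [0.3, -0.1]]
knob pred 452.74890741221077 25.103716292330972
bar ends [[477.54840705  23.30878555 119.5       ]
 [428.656433    26.36568427 119.5       ]]
disc ctr [[451.9427813   25.87522861  81.5       ]] tool 1.4
```

apply_moves:
  series:
    - [1, [0.045, 0.037, 0], -0.05]
    - [1, [0.09, 0.074, -0.01], -0.1]
    - [1, [0.135, 0.111, -0.02], -0.16]
    - [1, [0.18, 0.148, -0.03], -0.2]
    - [1, [0.225, 0.185, -0.04], -0.23]
  grip_force: 60

```text
time: 2.02
tool_pos: [467.6, -363.1, 202.2]
tcp_rot: [180.0, -0.0, 10.5]
ft_force: [0.9, -0.8, -0.6]
finger_gap: 85.4
```

Run:
```python
from h import *
s=sense(); print(s['time'],s['tool_pos'],s['tcp_rot'])
```

```text
2.025 [ 467.58778644 -363.06161145  202.210701  ] [ 1.79970999e+02 -1.81636140e-02  1.04571790e+01]
```

apply_moves:
  series:
    - [1, [0.045, 0.036, -0.02], 0]
    - [1, [0.09, 0.075, -0.04], 0]
    - [1, [0.1286, 0.1063, -0.062], 0]
    - [1, [0.1286, 0.1063, -0.062], 0]

```text
time: 2.52
tool_pos: [597.1, -252.9, 137.1]
tcp_rot: [-179.8, 0.1, 10.7]
ft_force: [-1.0, -0.4, -0.1]
finger_gap: 85.3
```

Run:
```python
from h import *
p=optics.snapshot('wrist'); save(p,'w1')
s=sense(); print(s['time'],s['tool_pos'],s['tcp_rot'])
x,y,a=556.9,-264.1,np.radians(190.5)
c,s_=np.cos(a),np.sin(a)
M=np.array([(-58,-6,74),(-58,6,74),(-22,6,74),(-22,-6,74),(-40,0,74),(75,48,26),(75,-48,26)],float)
W=np.c_[x+c*M[:,0]-s_*M[:,1],y+s_*M[:,0]+c*M[:,1],M[:,2]]
uv=proj(p,W); print(uv.round())
im=p['color'].copy()
for u in uv: cv2.circle(im,tuple(int(v) for v in u),3,(0,0,255),1)
cv2.imwrite('pics/w1m.png',im)
```

```text
2.575 [ 596.41904218 -254.86771616  138.49303143] [-1.79933911e+02  1.07565483e-01  1.06299448e+01]
[[311. 194.]
 [328. 194.]
 [327. 239.]
 [311. 239.]
 [319. 217.]
 [365. 303.]
 [271. 303.]]
```

View pics/w1m.png

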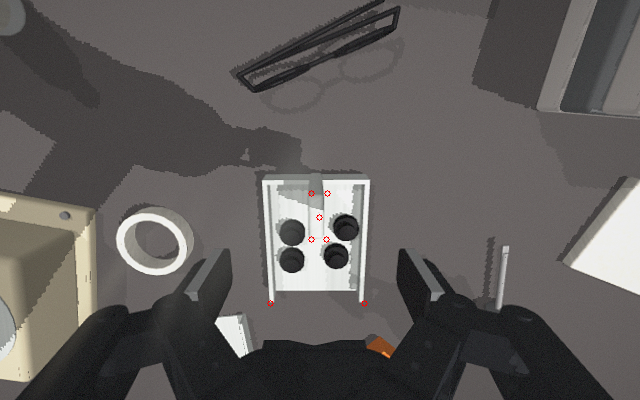

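Run:
```python
from h import *
p=optics.snapshot('wrist'); save(p,'w2')
s=sense(); print(s['time'],s['tool_pos'],s['tcp_rot'],cam2w(p,[0,0,0]),cam2w(p,[0,0,1])-cam2w(p,[0,0,0]),p['intrinsics'],p['distortion'])
x,y,a=556.9,-264.1,np.radians(190.5)
c,s_=np.cos(a),np.sin(a)
im=cv2.resize(p['color'],None,fx=2,fy=2)
for z,col in ((26,(0,0,255)),(0,(0,255,0))):
  M=np.array([(-55,-48,z),(-55,48,z),(75,48,z),(75,-48,z)],float)
  W=np.c_[x+c*M[:,0]-s_*M[:,1],y+s_*M[:,0]+c*M[:,1],M[:,2]]
  uv=proj(p,W); print(uv.round())
  for u in uv: cv2.circle(im,tuple(int(2*v) for v in u),3,col,1)
M=np.array([(-58,-6,74),(-58,6,74),(-22,6,74),(-22,-6,74)],float)
W=np.c_[x+c*M[:,0]-s_*M[:,1],y+s_*M[:,0]+c*M[:,1],M[:,2]]
for u in proj(p,W): cv2.circle(im,tuple(int(2*v) for v in u),3,(255,0,0),1)
cv2.imwrite('pics/w2m.png',im[300:700,400:860])
# spectacles/tape check
for q in ('tape_roll_mid','tray'): print(q,[(round(d['p'],2),cam2w(p,d['xyz']).round()) for d in spotter.search_frame(p,q)])
```

```text
2.625 [ 596.12730059 -256.30240959  139.6985332 ] [1.79989985e+02 4.48568292e-02 1.05388448e+01] [ 675.08524928 -240.49220255  271.02596912] [-0.30649782 -0.05562009 -0.95024496] [[285.97226403   0.         313.92748967]
 [  0.         285.97226403 194.71254217]
 [  0.           0.           1.        ]] [0.01770558 0.         0.         0.         0.        ]
[[262. 179.]
 [370. 179.]
 [363. 302.]
 [269. 301.]]
[[267. 172.]
 [365. 172.]
 [359. 286.]
 [272. 286.]]
tape_roll_mid [(0.69, array([ 517., -102.,   21.]))]
tray [(0.88, array([ 409., -197.,    3.])), (0.63, array([ 567., -263.,    7.])), (0.62, array([ 429., -360.,    9.]))]
```

View pics/w2m.png

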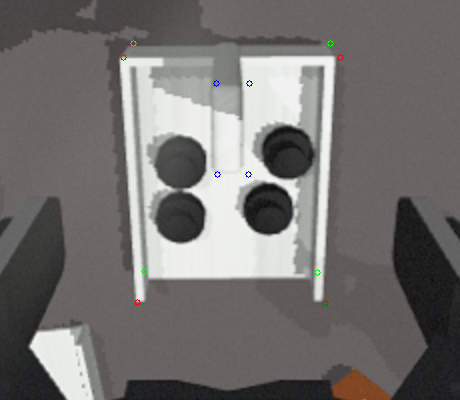

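apply_moves:
  series:
    - [0.8, [0, 0.0005, -0.03], 0]
    - [0.6, [0, 0.0005, -0.06], 0]
    - [0.5, [0, 0.0005, -0.085], 0]
    - [0.45, [0, 0.0005, -0.094], 0]
    - [0.45, [0, 0.0005, -0.095], 0]

```text
time: 3.35
tool_pos: [595.6, -258.2, 46.5]
tcp_rot: [179.9, -0.1, 10.3]
ft_force: [0.2, 0.9, 0.2]
finger_gap: 38.6
```

Run:
```python
from h import *
p=optics.snapshot('wrist'); save(p,'w3')
s=sense(); print(s['time'],s['tool_pos'],s['tcp_rot'],s['finger_gap'],s['ft_force'])
```

```text
3.4 [ 596.22529111 -258.2190032    47.15693154] [ 1.79863053e+02 -1.14780475e-01  1.03558364e+01] 38.41391303767347 [ 0.57681686 -0.27631803  0.47277496]
```

View pics/w3.png

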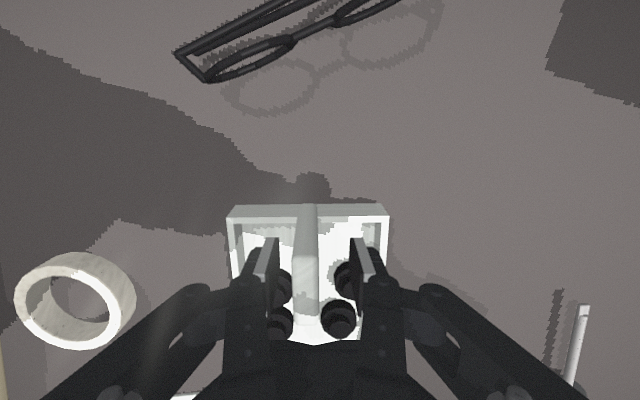

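apply_moves:
  series:
    - [0.35, [0, 0.003, -0.002], 0]
    - [0.2, [0, 0.003, -0.002], 0]
    - [0.0, [0, 0.003, -0.002], 0]
    - [0.0, [0, 0.003, -0.002], 0]
    - [0.0, [0, 0.003, -0.002], 0]
  grip_force: 80

```text
time: 4.03
tool_pos: [597.0, -255.4, 46.2]
tcp_rot: [179.8, -0.2, 10.4]
ft_force: [0.2, 0.7, 6.9]
finger_gap: 11.0
```

apply_moves:
  series:
    - [0, [0, 0, 0], 0]
    - [0, [0, 0, 0.005], 0]
    - [0, [0, 0, 0.01], 0]
    - [0, [0, 0, 0.015], 0]
    - [0, [0, 0, 0.02], 0]

```text
time: 4.65
tool_pos: [597.0, -255.4, 66.6]
tcp_rot: [179.8, -0.2, 10.4]
ft_force: [0.3, -0.5, -2.3]
finger_gap: 11.4
```

Run:
```python
from h import *
p=optics.snapshot('scene'); cv2.imwrite('pics/s1.png',cv2.resize(p['color'][140:280,200:400],None,fx=4,fy=4))
s=sense(); print(s['time'],s['tool_pos'],s['tcp_rot'],s['finger_gap'],s['ft_force'],s['wrist_torque'])
p=optics.snapshot('wrist'); save(p,'w4')
```

```text
4.7 [ 597.4258797  -255.67257517   67.458086  ] [179.77297571  -0.24748069  10.3624879 ] 10.70847666096263 [ 0.91163503 -0.16160259 -2.62984995] [ 0.01888859 -0.13134429 -0.03294654]
```

View pics/s1.png

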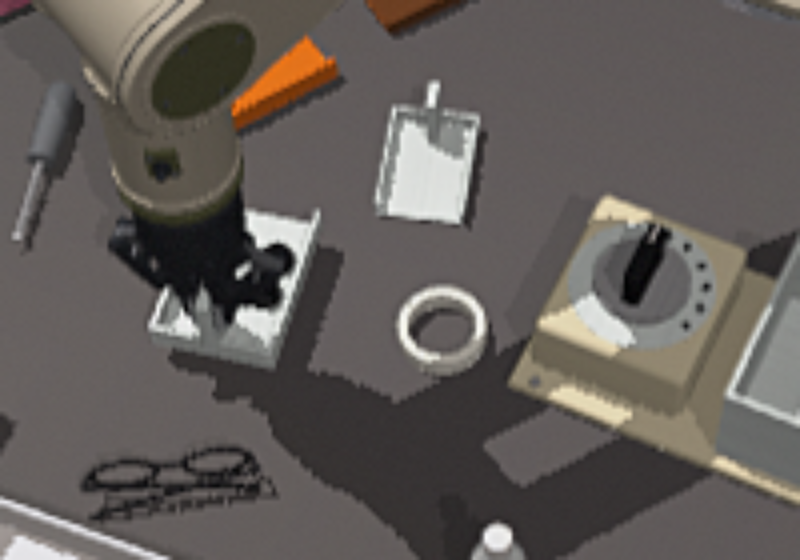

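View pics/w4.png

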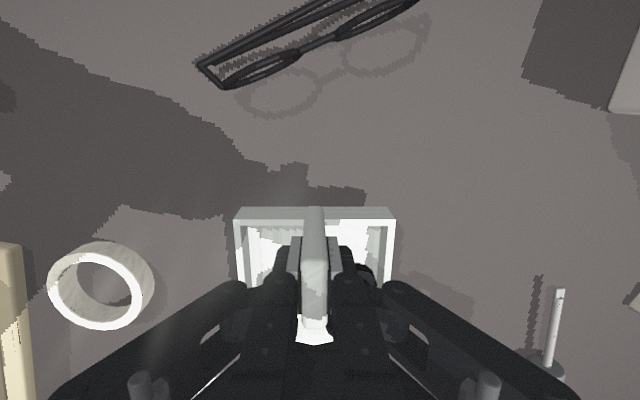

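apply_moves:
  series:
    - [0, [0, 0, 0.02], 0]
    - [0, [0, 0.005, 0.05], 0]
    - [0, [0, 0.02, 0.085], 0]
    - [0, [0, 0.045, 0.12], 0]
    - [0, [0, 0.075, 0.15], 0]

```text
time: 5.38
tool_pos: [597.9, -180.6, 220.5]
tcp_rot: [179.7, -0.4, 10.3]
ft_force: [0.5, -0.7, -2.7]
finger_gap: 11.1
```

apply_moves:
  series:
    - [0, [0, 0.035, 0.02], 0]
    - [0, [-0.005, 0.07, 0.02], 0]
    - [0, [-0.01, 0.105, 0.02], 0]
    - [0, [-0.02, 0.14, 0.02], 0]
    - [0, [-0.025, 0.17, 0.02], -0.03]

```text
time: 6.0
tool_pos: [572.5, -9.3, 242.2]
tcp_rot: [179.7, -0.5, 8.6]
ft_force: [-0.1, 0.3, -2.3]
finger_gap: 11.0
```

Run:
```python
from h import *
p=optics.snapshot('scene'); cv2.imwrite('pics/s2.png',cv2.resize(p['color'][100:300,200:480],None,fx=2.8,fy=2.8))
s=sense(); print(s['time'],s['tool_pos'],s['tcp_rot'],s['finger_gap'],s['ft_force'],s['wrist_torque'])
```

```text
6.05 [572.15210754  -5.89951535 242.22626719] [179.79644437  -0.47372537   8.5837131 ] 11.035712763223227 [ 1.18979795  3.90180666 -2.32697421] [ 0.26973172 -0.06963187 -0.11877781]
```

View pics/s2.png

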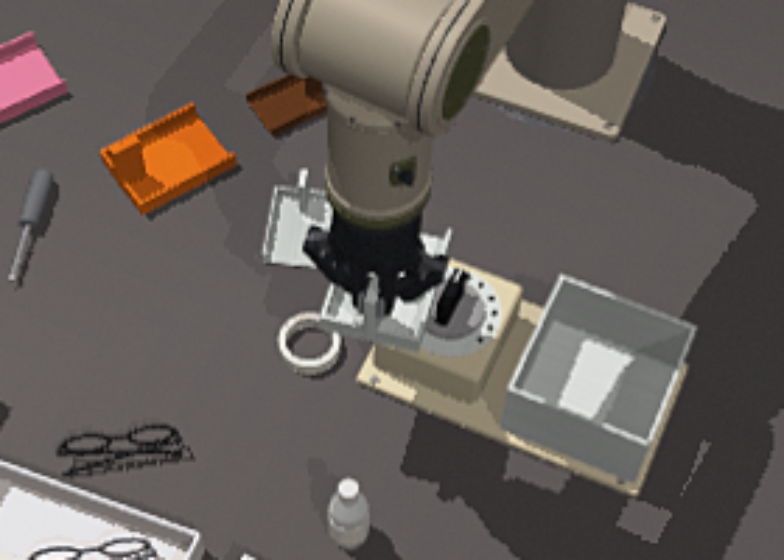

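apply_moves:
  series:
    - [0, [-0.01, 0.045, 0], -0.03]
    - [0, [-0.02, 0.09, 0], -0.07]
    - [0, [-0.03, 0.135, 0], -0.11]
    - [0, [-0.04, 0.17, 0], -0.15]
    - [0, [-0.044, 0.192, -0.005], -0.173]

```text
time: 6.68
tool_pos: [528.0, 187.9, 239.3]
tcp_rot: [179.8, -0.6, -1.3]
ft_force: [0.0, 0.4, -3.6]
finger_gap: 11.0
```

apply_moves:
  series:
    - [0, [0, 0.006, -0.008], 0]
    - [0, [0, 0.007, -0.02], 0]
    - [0, [0, 0.007, -0.032], 0]
    - [0, [0, 0.007, -0.038], 0]

```text
time: 7.18
tool_pos: [527.6, 193.8, 199.6]
tcp_rot: [179.8, -0.5, -1.4]
ft_force: [-0.3, 0.6, -1.5]
finger_gap: 11.1
```

Run:
```python
from h import *
p=optics.snapshot('scene'); cv2.imwrite('pics/s3.png',cv2.resize(p['color'][100:300,280:480],None,fx=3,fy=3))
s=sense(); print(s['time'],s['tool_pos'],s['tcp_rot'],s['finger_gap'],s['ft_force'],s['wrist_torque'])
p=optics.snapshot('top'); cv2.imwrite('pics/t3.png',cv2.resize(p['color'][130:300,150:350],None,fx=3,fy=3))
```

```text
7.225 [527.35137736 193.87767308 199.125579  ] [179.79633958  -0.46346002  -1.35345772] 11.279067835752597 [ 0.51999137 -0.61184975 -2.33162624] [-0.00323065 -0.11584054  0.02341943]
```

View pics/s3.png

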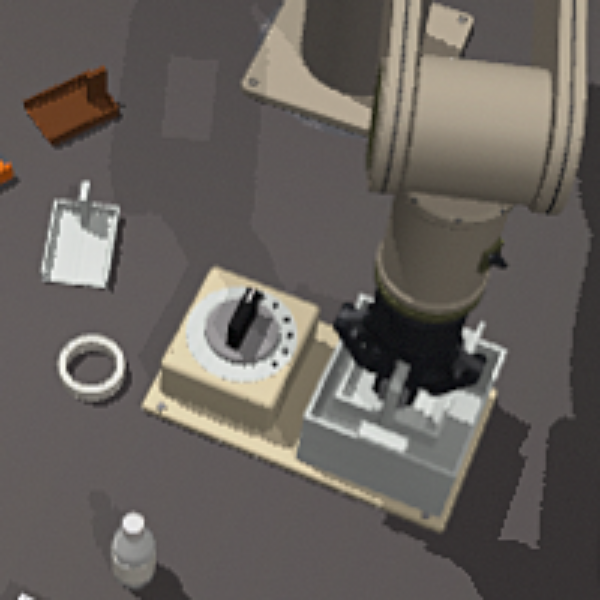

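View pics/t3.png

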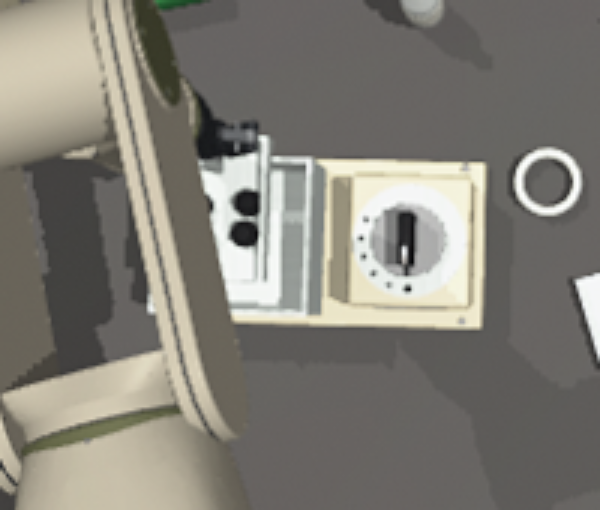

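apply_moves:
  series:
    - [0, [0, 0, 0], 0]
    - [0, [0, 0, 0], 0]
  grip_force: 20

```text
time: 7.52
tool_pos: [527.8, 193.9, 200.2]
tcp_rot: [179.8, -0.5, -1.4]
ft_force: [-0.1, 0.3, -1.9]
finger_gap: 11.3
```

```bash
cat > look.py <<'E'
from h import *
import sys
n=sys.argv[1]
p=optics.snapshot('scene'); a=cv2.resize(p['color'][130:290,320:480],None,fx=2.5,fy=2.5)
s=sense(); print(s['time'],s['tool_pos'].round(1),s['tcp_rot'].round(2),s['finger_gap'].round(2),s['ft_force'].round(2),s['wrist_torque'].round(3))
p=optics.snapshot('top'); b=cv2.resize(p['color'][140:300,150:310],None,fx=2.5,fy=2.5)
p2=optics.snapshot('wrist')
cv2.imwrite(f'pics/{n}.png',np.hstack([a,b])); save(p2,n+'w')
E
python3 look.py a1
```

```text
Traceback (most recent call last):
  File "look.py", line 5, in <module>
    s=sense(); print(s['time'],s['tool_pos'].round(1),s['tcp_rot'].round(2),s['finger_gap'].round(2),s['ft_force'].round(2),s['wrist_torque'].round(3))
                                                                            ^^^^^^^^^^^^^^^^^^^^^
AttributeError: 'float' object has no attribute 'round'
```

```bash
sed -i "s/s\['finger_gap'\].round(2)/round(s['finger_gap'],2)/" look.py; python3 look.py a1
```

```text
7.625 [527.7 194.1 200.3] [179.82  -0.53  -1.35] 11.34 [-0.33 -0.2  -2.02] [-0.013 -0.081  0.044]
```

View pics/a1.png

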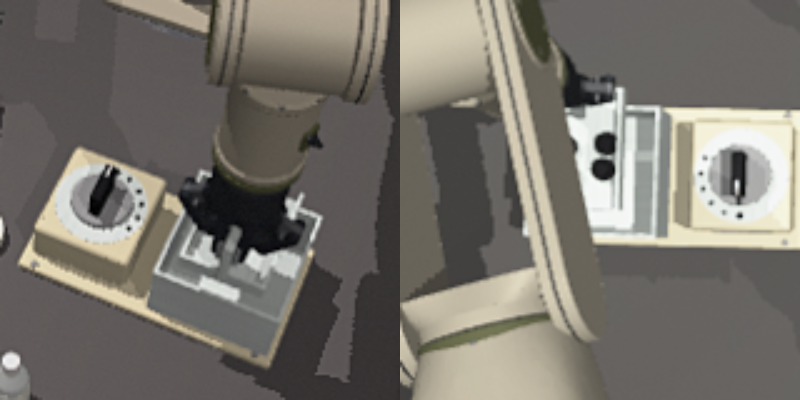

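View pics/a1w.png

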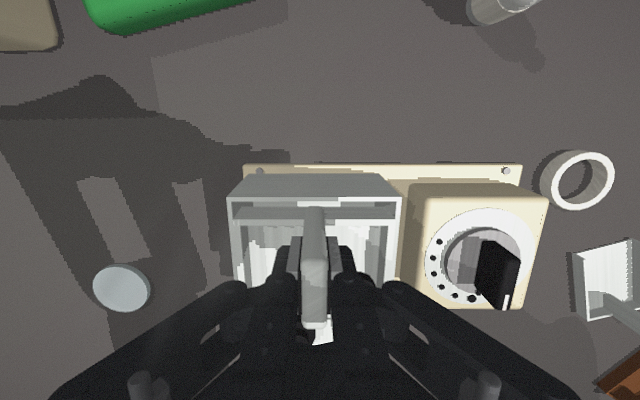

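apply_moves:
  series:
    - [0, [-0.004, -0.001, -0.012], 0]
    - [0, [-0.0095, -0.001, -0.028], 0]
    - [0, [-0.0095, -0.001, -0.042], 0]
    - [0, [-0.0095, -0.001, -0.049], 0]
    - [0, [-0.0095, -0.001, -0.05], 0]

```text
time: 8.35
tool_pos: [517.8, 193.0, 149.3]
tcp_rot: [179.8, -0.4, -1.3]
ft_force: [0.1, -0.7, -2.5]
finger_gap: 11.4
```

```bash
python3 look.py a2
```

```text
8.4 [518.1 193.1 149.9] [179.81  -0.5   -1.35] 11.07 [ 0.44  0.11 -2.24] [ 0.031 -0.082  0.002]
```

View pics/a2.png

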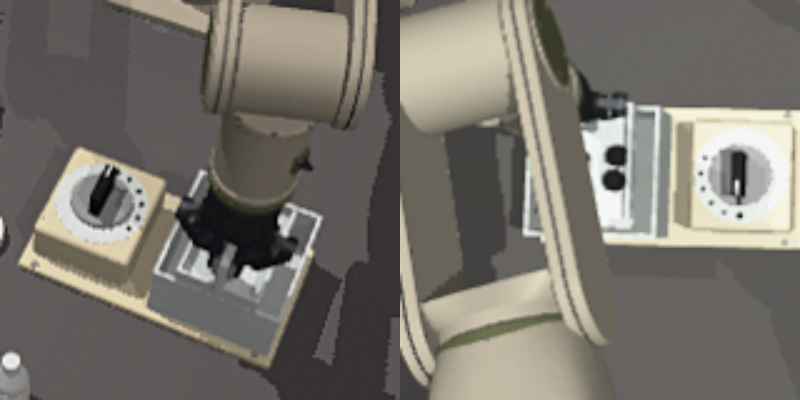

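View pics/a2w.png

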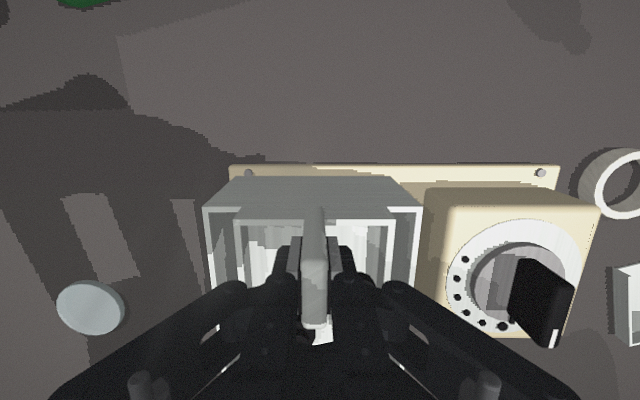

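apply_moves:
  series:
    - [0, [0, 0, -0.003], 0]
    - [0, [-0.003, 0, -0.006], 0]
    - [0, [-0.007, 0, -0.008], 0]

```text
time: 8.88
tool_pos: [515.0, 193.6, 145.8]
tcp_rot: [179.9, -1.1, -1.4]
ft_force: [8.1, -0.4, 10.7]
finger_gap: 11.3
```

```bash
python3 look.py a3
```

```text
8.925 [514.8 193.6 145.9] [179.92  -1.07  -1.36] 11.14 [ 4.46 -0.41  6.21] [-0.135 -1.241  0.005]
```

View pics/a3w.png

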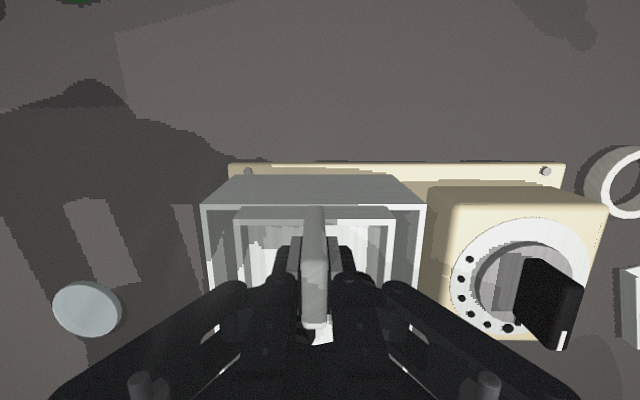

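View pics/a3.png

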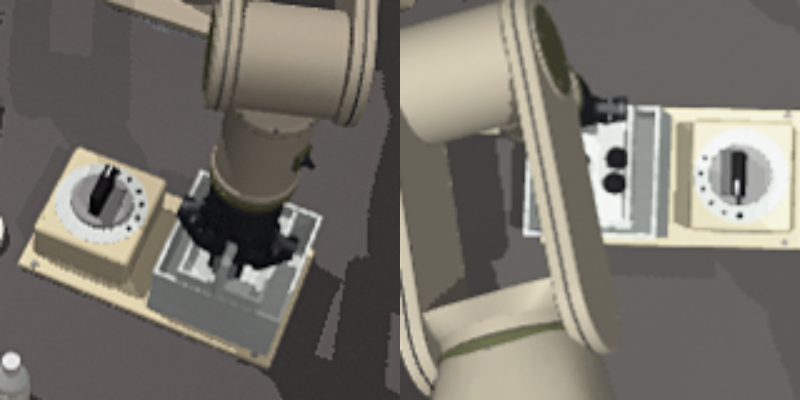

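apply_moves:
  series:
    - [0, [-0.007, 0, -0.006], 0]
    - [0, [-0.01, 0, -0.008], 0]
    - [0, [-0.014, 0, -0.01], 0]

```text
time: 9.4
tool_pos: [506.1, 194.1, 142.2]
tcp_rot: [-179.9, -1.8, -1.4]
ft_force: [1.7, -2.7, 19.0]
finger_gap: 11.1
```

```bash
python3 look.py a4
```

```text
9.45 [505.2 194.1 141.7] [-179.95   -1.72   -1.38] 10.76 [ 2.35 -3.4  22.74] [-0.663 -1.358 -0.061]
```

View pics/a4w.png

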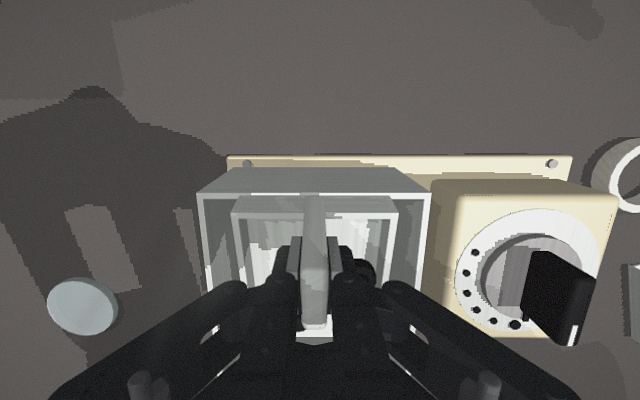

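View pics/a4.png

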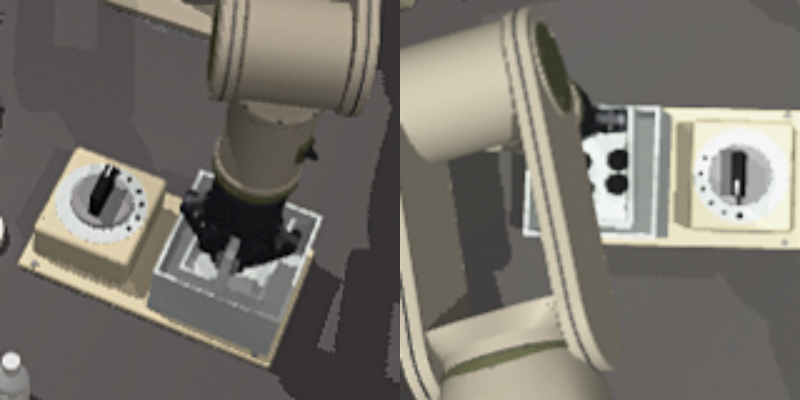

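apply_moves:
  series:
    - [0, [-0.006, 0, -0.003], 0]
    - [0, [-0.01, 0, -0.006], 0]
    - [0, [-0.014, 0, -0.009], 0]
    - [0, [-0.018, 0, -0.013], 0]

```text
time: 10.05
tool_pos: [491.9, 194.4, 131.4]
tcp_rot: [-179.9, -2.4, -1.4]
ft_force: [22.9, -2.1, 11.4]
finger_gap: 11.3
```

```bash
python3 look.py a5
```

```text
10.1 [491.8 194.4 131.4] [-179.87   -2.37   -1.39] 10.87 [15.17 -1.2   6.12] [-0.248 -2.497  0.048]
```

View pics/a5w.png

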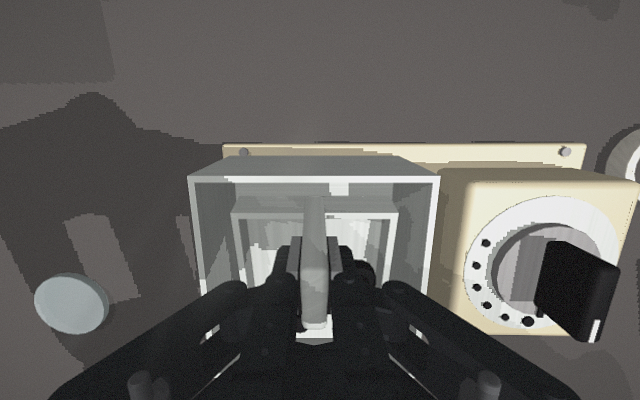

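View pics/a5.png

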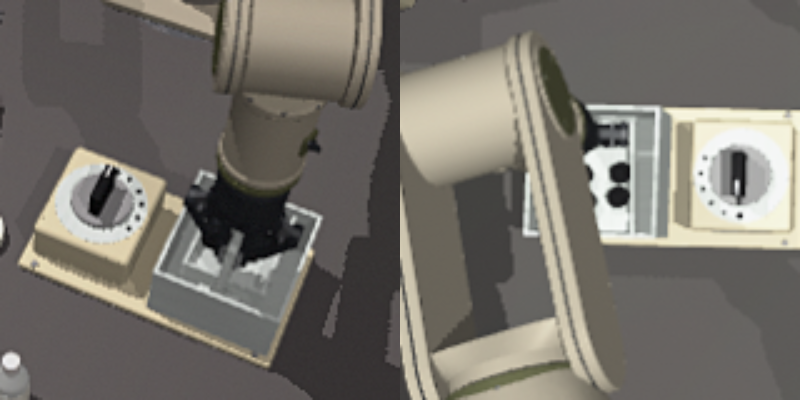

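apply_moves:
  series:
    - [0, [-0.006, 0, 0.006], 0]
    - [0, [-0.011, 0, 0.012], 0]
    - [0, [-0.018, 0, 0.021], 0]
    - [0, [-0.024, 0, 0.028], 0]

```text
time: 10.7
tool_pos: [469.2, 194.5, 160.3]
tcp_rot: [-179.8, -2.6, -1.4]
ft_force: [7.3, 0.2, -2.4]
finger_gap: 10.9
```

```bash
python3 look.py a6
```

```text
10.75 [468.9 194.6 161. ] [-179.82   -2.57   -1.4 ] 11.41 [7.45 0.37 0.46] [ 0.009 -1.495 -0.008]
```

View pics/a6w.png

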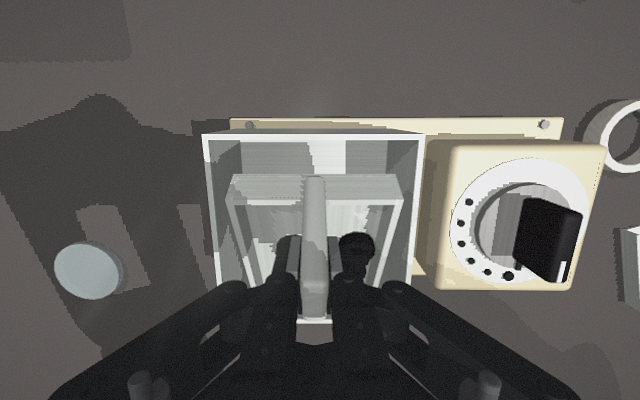

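View pics/a6.png

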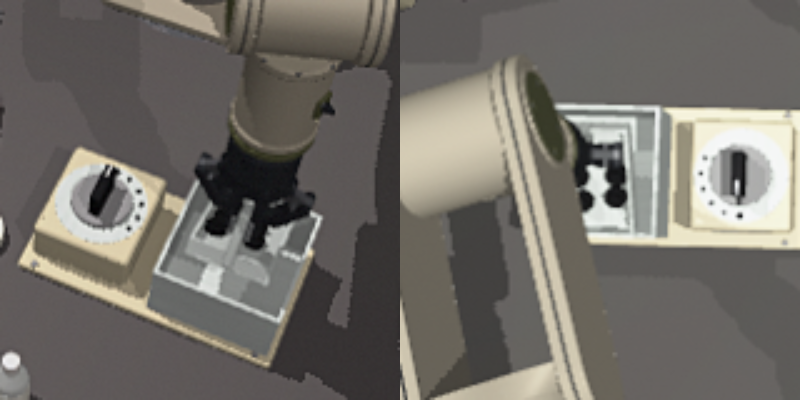

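apply_moves:
  series:
    - [0, [-0.008, 0, 0.008], 0]
    - [0, [-0.014, 0, 0.014], 0]
    - [0, [-0.022, 0, 0.021], 0]
    - [0, [-0.03, 0, 0.027], 0]
    - [0, [-0.034, 0, 0.03], 0]

```text
time: 11.48
tool_pos: [435.1, 194.5, 190.0]
tcp_rot: [-179.8, -2.6, -1.4]
ft_force: [7.0, 0.8, -5.8]
finger_gap: 11.0
```

```bash
python3 look.py a7
```

```text
11.525 [434.9 194.6 190.4] [-179.83   -2.59   -1.38] 11.32 [ 4.39  0.42 -1.52] [-0.105 -0.924 -0.01 ]
```

View pics/a7w.png

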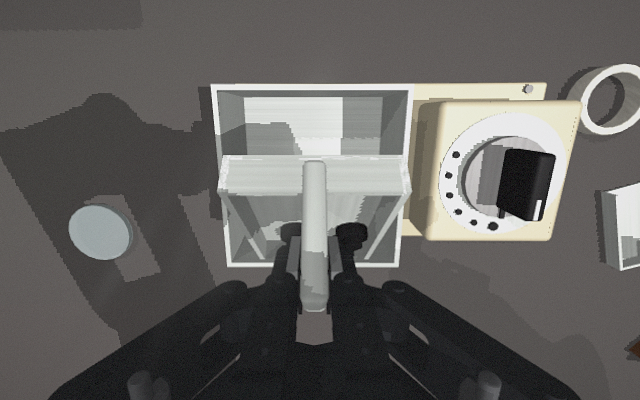

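View pics/a7.png

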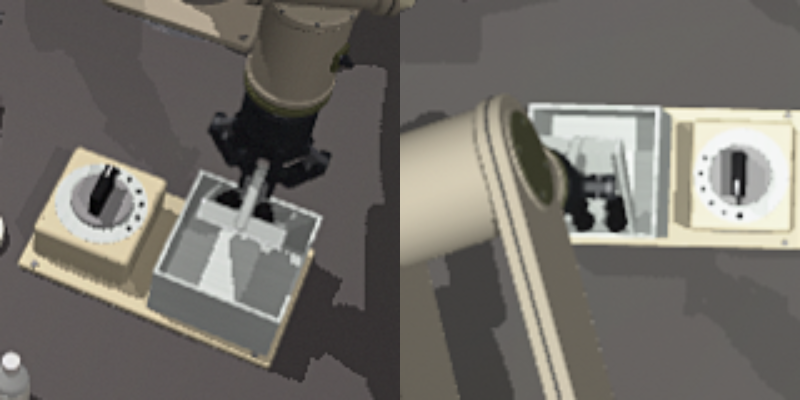

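apply_moves:
  series:
    - [0, [0.01, 0, 0.002], 0]
    - [0, [0.025, 0, 0.004], 0]
    - [0, [0.042, 0, 0.006], 0]
    - [0, [0.055, 0, 0.006], 0]
    - [0, [0.06, 0, 0.006], 0]
  grip_force: 40

```text
time: 12.25
tool_pos: [495.5, 194.4, 195.6]
tcp_rot: [-179.8, -2.5, -1.4]
ft_force: [0.5, -0.1, -1.0]
finger_gap: 10.9
```

```bash
python3 look.py a8
```

```text
12.3 [495.7 194.3 195.7] [-179.85   -2.51   -1.4 ] 11.05 [-1.18 -0.45 -0.92] [-0.087  0.046  0.002]
```

View pics/a8w.png

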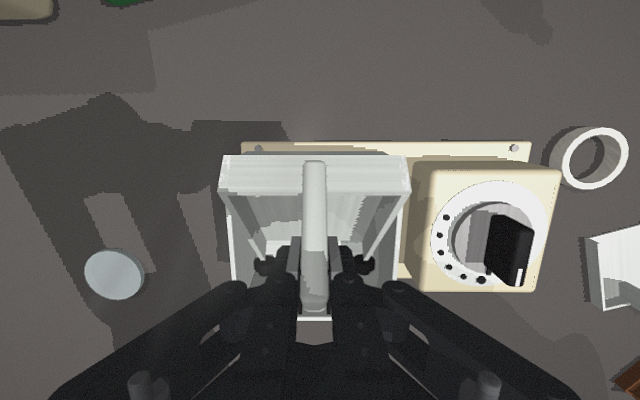

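View pics/a8.png

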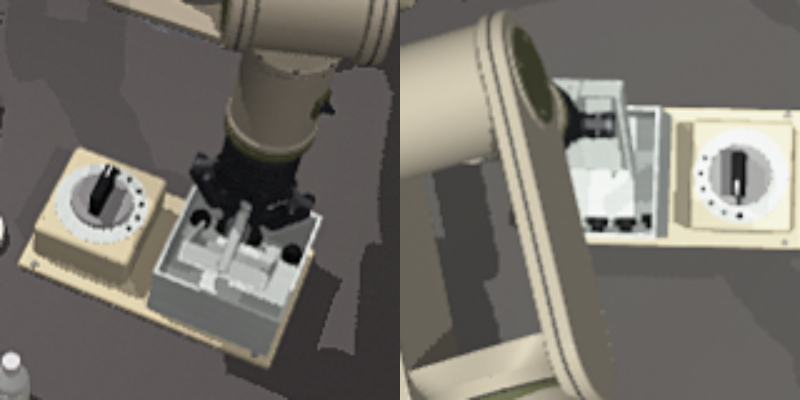

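apply_moves:
  series:
    - [0, [0.015, 0, 0.01], 0]
    - [0, [0.035, 0, 0.02], 0]
    - [0, [0.045, 0, 0.03], 0]
    - [0, [0.045, 0, 0.03], 0]

```text
time: 12.9
tool_pos: [540.3, 194.6, 226.6]
tcp_rot: [-179.8, -2.6, -1.4]
ft_force: [-1.1, 0.2, -1.2]
finger_gap: 11.0
```

```bash
python3 look.py a9; python3 look.py a9
```

```text
12.95 [539.6 194.5 225.9] [-179.83   -2.51   -1.39] 11.18 [-0.22 -0.26 -1.75] [-0.027  0.051  0.038]
13.1 [538.9 194.5 225.1] [-179.86   -2.43   -1.37] 11.08 [ 0.27 -0.74 -1.07] [-0.008  0.045 -0.047]
```

View pics/a9.png

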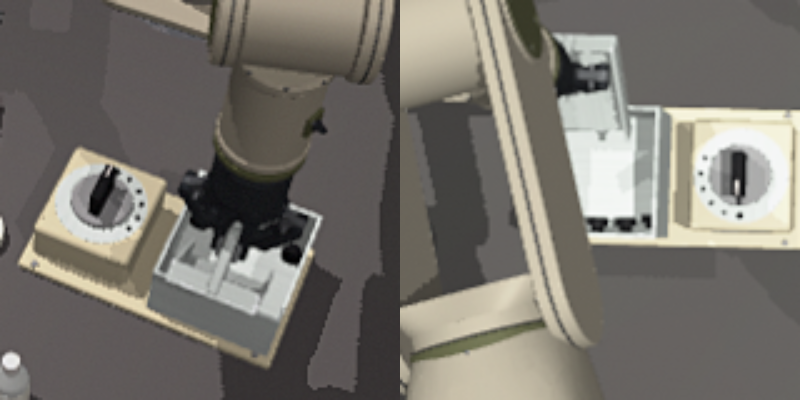

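View pics/a9w.png

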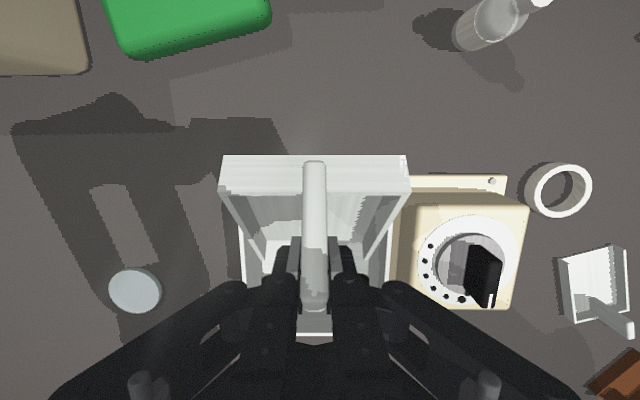

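apply_moves:
  series:
    - [0, [0.01, -0.03, 0.02], 0]
    - [0, [0.03, -0.075, 0.035], 0]
    - [0, [0.045, -0.125, 0.04], 0]
    - [0, [0.055, -0.175, 0.04], 0.05]
    - [0, [0.06, -0.2, 0.04], 0.07]

```text
time: 13.82
tool_pos: [599.1, -8.1, 265.0]
tcp_rot: [-179.9, -2.4, 2.6]
ft_force: [-0.4, 1.6, -1.3]
finger_gap: 11.1
```

```bash
python3 look.py b1
```

```text
13.875 [599.4 -10.4 264.9] [-179.97   -2.43    2.56] 10.94 [-1.11 -1.37 -1.39] [-0.189  0.091 -0.015]
```

View pics/b1.png

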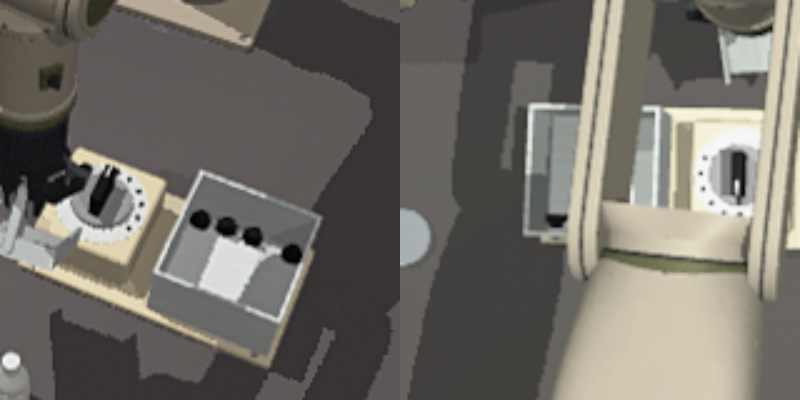

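View pics/b1w.png

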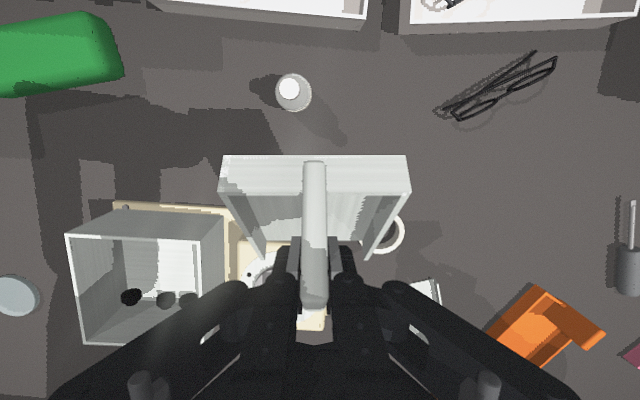

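apply_moves:
  series:
    - [0, [-0.005, -0.04, 0], 0.02]
    - [0, [-0.015, -0.09, 0], 0.05]
    - [0, [-0.035, -0.145, 0], 0.08]
    - [0, [-0.055, -0.2, -0.005], 0.11]
    - [0, [-0.075, -0.25, -0.02], 0.139]
  grip_force: 40

```text
time: 14.6
tool_pos: [524.0, -257.3, 245.8]
tcp_rot: [-179.9, -2.5, 10.6]
ft_force: [1.4, 0.1, -0.3]
finger_gap: 11.3
```

apply_moves:
  series:
    - [0, [-0.008, -0.01, -0.03], 0]
    - [0, [-0.009, -0.012, -0.06], 0]
    - [0, [-0.009, -0.012, -0.085], 0]
    - [0, [-0.009, -0.012, -0.095], 0]

```text
time: 15.1
tool_pos: [514.3, -267.6, 148.8]
tcp_rot: [-179.8, -2.4, 10.6]
ft_force: [-1.0, 0.3, -0.8]
finger_gap: 11.2
```

```bash
cat > look2.py <<'E'
from h import *
import sys
n=sys.argv[1]
p=optics.snapshot('scene'); a=cv2.resize(p['color'][120:280,220:380],None,fx=2.5,fy=2.5)
s=sense(); print(s['time'],s['tool_pos'].round(1),s['tcp_rot'].round(2),round(s['finger_gap'],2),s['ft_force'].round(2),s['wrist_torque'].round(3))
p=optics.snapshot('top'); b=cv2.resize(p['color'][120:280,310:470],None,fx=2.5,fy=2.5)
p2=optics.snapshot('wrist')
cv2.imwrite(f'pics/{n}.png',np.hstack([a,b])); save(p2,n+'w')
E
python3 look2.py c1
```

```text
15.15 [ 514.2 -267.6  148.3] [-179.77   -2.39   10.62] 11.1 [-1.07  0.32 -2.17] [ 0.015  0.051 -0.049]
```

View pics/c1.png

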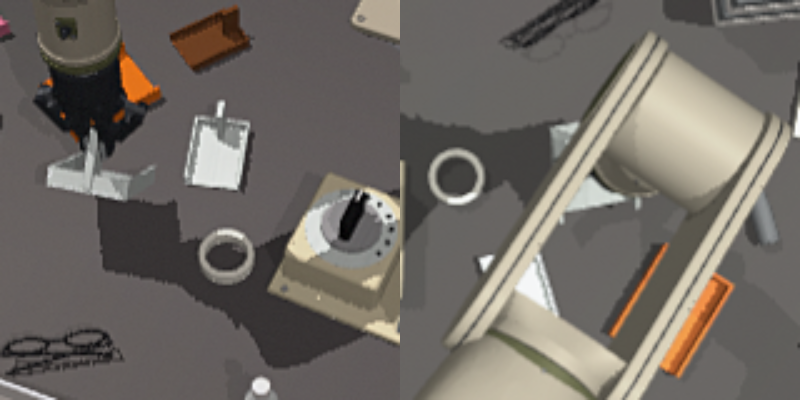

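View pics/c1w.png

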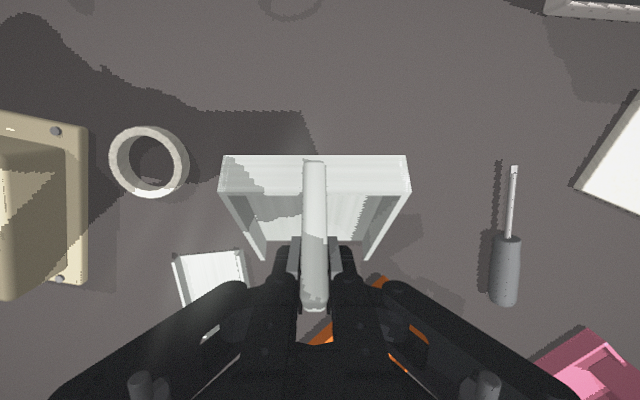

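apply_moves:
  series:
    - [0, [0.0, 0, -0.02], 0]
    - [0, [0.005, 0.001, -0.033], 0]
    - [0, [0.014, 0.003, -0.037], 0]
    - [0, [0.025, 0.005, -0.042], 0]
    - [0, [0.035, 0.0065, -0.047], 0]
  grip_force: 25

```text
time: 15.88
tool_pos: [551.5, -262.1, 105.0]
tcp_rot: [-179.9, -2.5, 10.6]
ft_force: [-5.5, 2.4, 9.3]
finger_gap: 11.1
```

```bash
python3 look2.py c2
```

```text
15.925 [ 552.2 -261.7  104.6] [-179.93   -2.57   10.64] 10.87 [-4.11  2.18  8.45] [ 0.037  1.32  -0.13 ]
```

View pics/c2w.png

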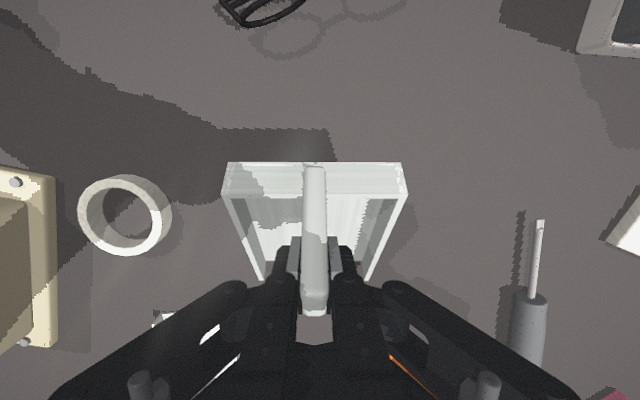

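View pics/c2.png

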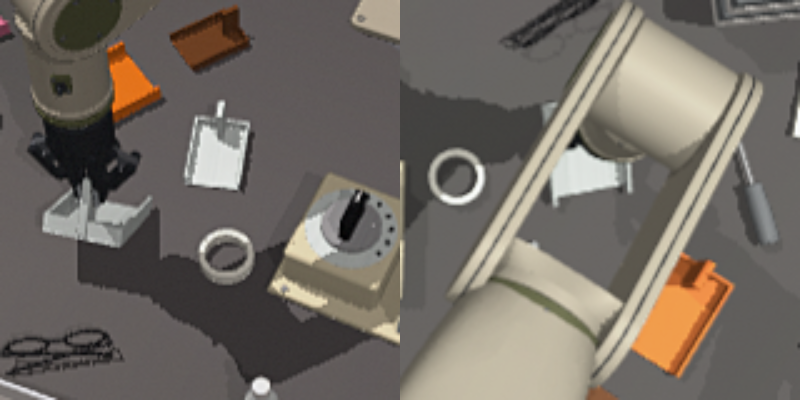

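apply_moves:
  series:
    - [0, [0.01, 0.002, -0.004], 0]
    - [0, [0.02, 0.004, -0.01], 0]
    - [0, [0.03, 0.006, -0.018], 0]
    - [0, [0.039, 0.0075, -0.026], 0]
    - [0, [0.046, 0.009, -0.035], 0]

```text
time: 16.65
tool_pos: [600.4, -253.4, 71.7]
tcp_rot: [179.9, -2.8, 10.7]
ft_force: [0.3, 0.9, 5.9]
finger_gap: 11.3
```

```bash
python3 look2.py c3
```

```text
16.7 [ 600.9 -252.9   70.7] [179.94  -2.78  10.69] 10.97 [ 3.11 -0.55  8.18] [-0.195  0.013  0.064]
```

View pics/c3w.png

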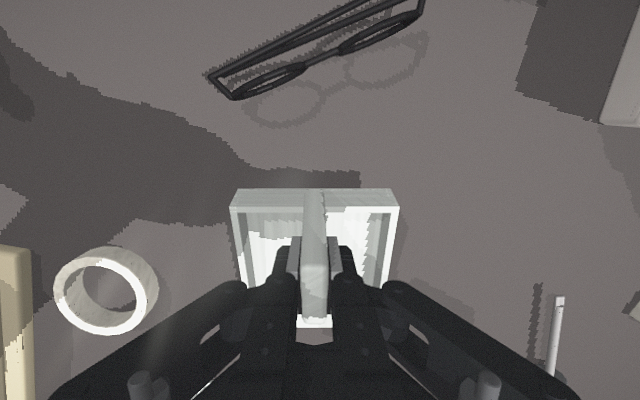

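View pics/c3.png

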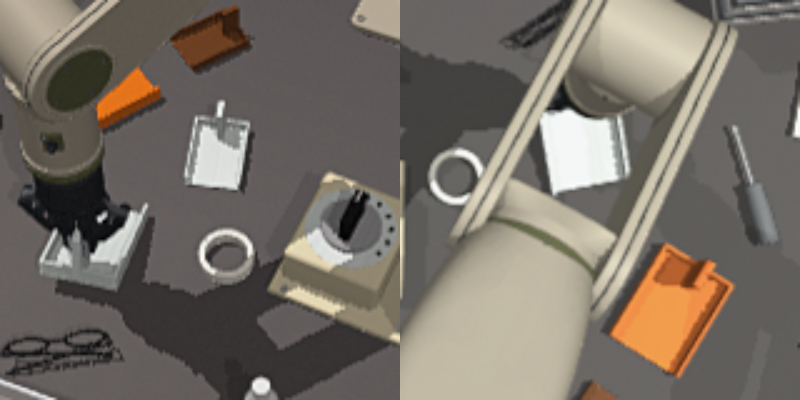

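apply_moves:
  series:
    - [0, [0.004, 0.001, -0.007], 0]
    - [0, [0.007, 0.0015, -0.014], 0]
    - [0, [0.009, 0.0015, -0.02], 0]
    - [0, [0.01, 0.002, -0.025], 0]
    - [0, [0.01, 0.002, -0.028], 0]

```text
time: 17.42
tool_pos: [614.0, -251.5, 45.6]
tcp_rot: [179.8, -3.1, 10.7]
ft_force: [5.0, 0.9, 8.2]
finger_gap: 11.2
```

```bash
python3 look2.py c4
```

```text
17.475 [ 613.8 -251.5   45.3] [179.77  -3.09  10.72] 10.97 [4.29 1.   9.45] [ 0.251  0.291 -0.048]
```

View pics/c4w.png

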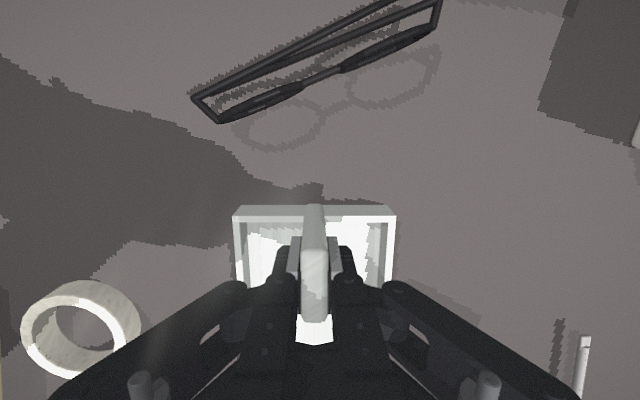

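View pics/c4.png

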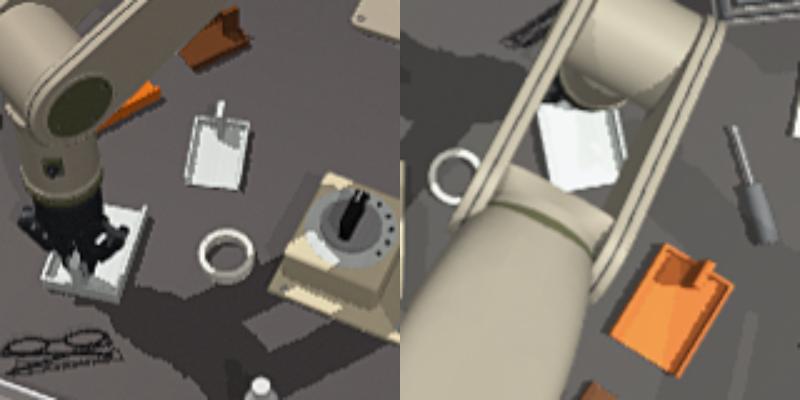

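apply_moves:
  series:
    - [0, [0, 0, -0.003], 0]
    - [0.3, [0, 0, -0.002], 0]
    - [0.4, [0, 0, -0.001], 0]
    - [0.45, [0, 0, 0], 0]
    - [0.45, [0, 0, 0], 0]

```text
time: 18.2
tool_pos: [613.7, -251.4, 45.2]
tcp_rot: [179.8, -3.1, 10.7]
ft_force: [-0.2, -0.8, 0.6]
finger_gap: 38.5
```

apply_moves:
  series:
    - [0.45, [0, 0, 0], 0]
    - [0.45, [0, 0, 0.03], 0]
    - [0.45, [0, 0, 0.07], 0]
    - [0.6, [-0.01, 0.03, 0.12], 0]
    - [0.6, [-0.02, 0.07, 0.16], 0]

```text
time: 18.82
tool_pos: [593.8, -181.7, 207.5]
tcp_rot: [179.7, -3.2, 10.6]
ft_force: [0.6, -0.3, -0.2]
finger_gap: 51.2
```

```bash
python3 look2.py c5
```

```text
18.875 [ 595.5 -177.3  213.9] [179.66  -3.52  10.8 ] 51.46 [5.75 2.44 4.51] [ 0.008 -0.203  0.022]
```

View pics/c5w.png

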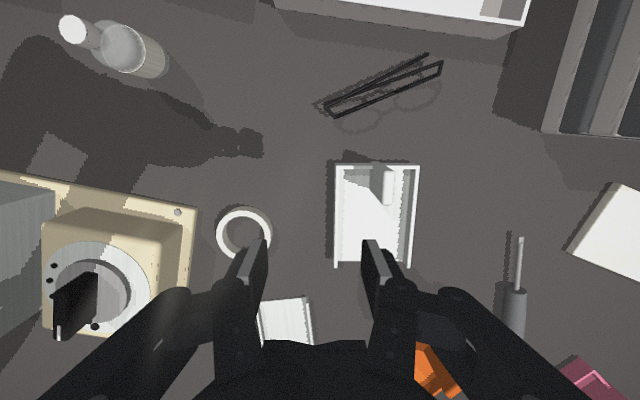

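View pics/c5.png

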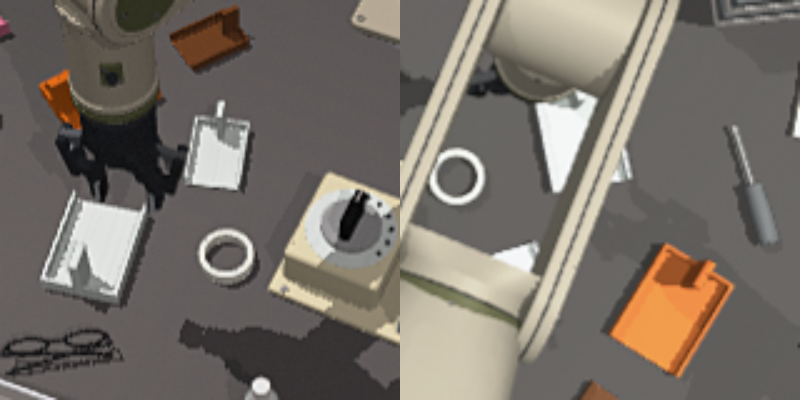

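apply_moves:
  series:
    - [0.8, [-0.01, 0.02, 0], 0.18]
    - [0.8, [-0.03, 0.05, 0], 0.36]
    - [0.8, [-0.055, 0.085, 0], 0.54]
    - [0.8, [-0.08, 0.12, 0], 0.72]
    - [0.8, [-0.105, 0.15, 0], 0.9]
  grip_force: 80

```text
time: 19.6
tool_pos: [489.0, -29.9, 207.5]
tcp_rot: [179.7, -3.3, 62.7]
ft_force: [0.3, 1.0, 0.1]
finger_gap: 68.2
```

apply_moves:
  series:
    - [0.8, [-0.02, 0.02, 0], 0.18]
    - [0.8, [-0.03, 0.04, 0], 0.36]
    - [0.8, [-0.037, 0.05, 0], 0.54]
    - [0.8, [-0.037, 0.05, 0], 0.72]
    - [0.8, [-0.037, 0.05, 0], 0.9]

```text
time: 20.23
tool_pos: [451.4, 19.7, 206.1]
tcp_rot: [179.8, -3.4, 114.6]
ft_force: [-0.6, 0.2, 0.9]
finger_gap: 68.3
```

apply_moves:
  series:
    - [0.8, [0, 0, 0], 0.18]
    - [0.8, [0, 0, 0], 0.36]
    - [0.8, [0, 0, 0], 0.54]
    - [0.8, [0, 0, 0], 0.72]
    - [0.8, [0, 0, 0], 0.9]

```text
time: 20.85
tool_pos: [451.0, 19.1, 204.5]
tcp_rot: [179.9, -3.5, 166.5]
ft_force: [-0.3, -0.9, 0.1]
finger_gap: 68.3
```

```bash
python3 -c "
from h import *
s=sense();print(s['time'],s['tool_pos'],s['tcp_rot'],s['joint_pos'])"
```

```text
20.85 [450.98616312  19.09506305 204.54190424] [179.87530487  -3.52234017 166.46027087] [ -4.61663206 -11.55562193 107.86521124   0.67002928  87.15111441
 -81.12658743]
```

apply_moves:
  series:
    - [0.8, [0.001, 0.004, -0.01], 0.12]
    - [0.8, [0.0017, 0.0062, -0.03], 0.2]
    - [0.8, [0.0017, 0.0062, -0.05], 0.2]
    - [0.7, [0.0017, 0.0062, -0.055], 0.2]

```text
time: 21.35
tool_pos: [451.1, 24.9, 146.9]
tcp_rot: [179.9, -3.8, 177.9]
ft_force: [-1.6, 0.4, 0.1]
finger_gap: 60.0
```

Run:
```python
from h import *
p=optics.snapshot('wrist'); save(p,'k1')
s=sense();print(s['time'],s['tool_pos'],s['tcp_rot'],s['joint_pos'][5],s['finger_gap'])
p=optics.snapshot('wrist')
im=p['color'].copy()
a=np.radians(-1.6); c,sn=np.cos(a),np.sin(a)
P=[(26,7),(26,-7),(-26,-7),(-26,7),(0,0)]
W=[(452.7+c*x-sn*y,25.3+sn*x+c*y,119.5) for x,y in P]
uv=proj(p,W); print(uv.round())
for u in uv: cv2.circle(im,tuple(int(v) for v in u),3,(0,0,255),1)
cv2.imwrite('pics/k1m.png',im)
```

```text
21.4 [451.40182946  24.94169164 147.2747519 ] [179.87976902  -3.74819107 177.88180277] -91.2556608498121 59.7839707622899
[[326. 278.]
 [304. 278.]
 [303. 201.]
 [326. 200.]
 [315. 241.]]
```

View pics/k1m.png

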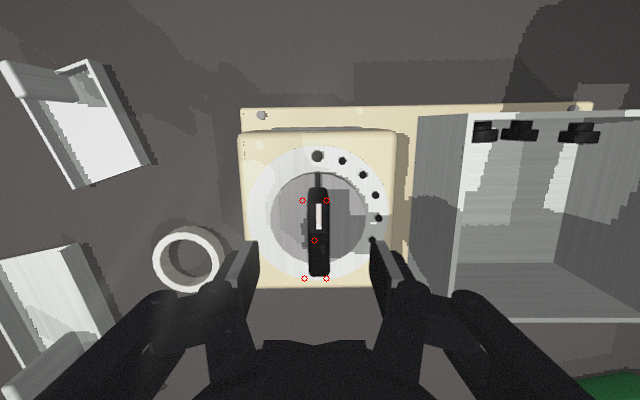

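apply_moves:
  series:
    - [0.6, [0.0013, 0.0017, -0.015], 0]
    - [0.5, [0.0013, 0.0017, -0.03], 0]
    - [0.45, [0.0013, 0.0017, -0.042], 0]
    - [0.4, [0.0013, 0.0017, -0.049], 0]
    - [0.4, [0.0013, 0.0017, -0.049], 0]

```text
time: 22.08
tool_pos: [452.8, 26.7, 98.7]
tcp_rot: [179.9, -3.7, 177.9]
ft_force: [0.8, 0.3, 0.3]
finger_gap: 34.3
```

Run:
```python
from h import *
p=optics.snapshot('wrist'); save(p,'k2')
s=sense();print(s['time'],s['tool_pos'],s['tcp_rot'],s['joint_pos'][5],s['finger_gap'],s['ft_force'])
```

```text
22.125 [453.18682104  26.66811604  99.31679247] [179.88076723  -3.68503417 177.88559078] -91.04667713250377 34.08005490348154 [ 0.47694346 -0.16846334  0.2162682 ]
```

View pics/k2.png

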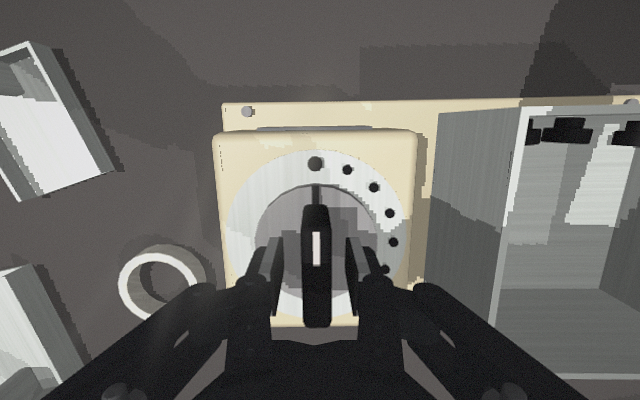

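apply_moves:
  series:
    - [0.2, [0, 0.0005, -0.001], 0]
    - [0.0, [0, 0.0005, -0.001], 0]
    - [0.0, [0, 0.0005, -0.001], 0]
    - [0, [0, 0.0005, -0.001], 0]
    - [0, [0, 0.0005, -0.001], 0]
  grip_force: 80

```text
time: 22.75
tool_pos: [453.7, 27.6, 99.0]
tcp_rot: [179.8, -3.6, 177.9]
ft_force: [-0.3, 5.5, 5.4]
finger_gap: 12.7
```

apply_moves:
  series:
    - [0, [0, 0, 0], -0.08]
    - [0, [0, 0, 0], -0.16]
    - [0, [0, 0, 0], -0.24]
    - [0, [0, 0, 0], -0.32]
    - [0, [0, 0, 0], -0.4]

```text
time: 23.38
tool_pos: [453.6, 27.0, 99.0]
tcp_rot: [179.9, -3.6, 154.8]
ft_force: [-1.7, -0.4, 2.7]
finger_gap: 12.8
```

Run:
```python
from h import *
p=optics.snapshot('wrist'); save(p,'k3')
s=sense();print(s['time'],s['tool_pos'],s['tcp_rot'],s['joint_pos'][5],s['finger_gap'],s['ft_force'],s['wrist_torque'])
p=optics.snapshot('scene'); cv2.imwrite('pics/k3s.png',cv2.resize(p['color'][160:280,310:460],None,fx=5,fy=5))
```

```text
23.425 [453.57096828  27.00954523  99.04769349] [179.90540004  -3.60673133 154.60778555] -69.17706617792831 12.970429699363631 [-2.31898081 -0.25511124  2.96430587] [-0.1402165   0.24978206  0.14777403]
```

View pics/k3.png

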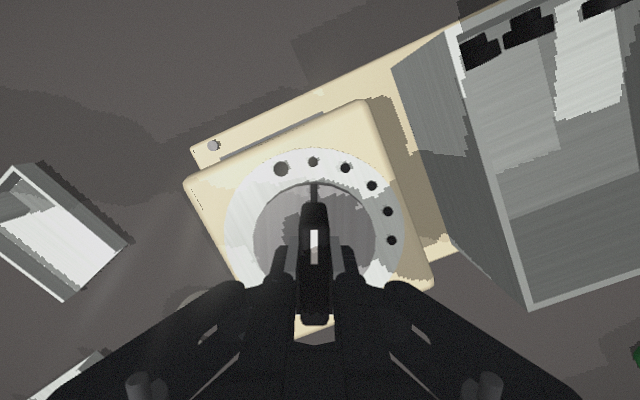

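View pics/k3s.png

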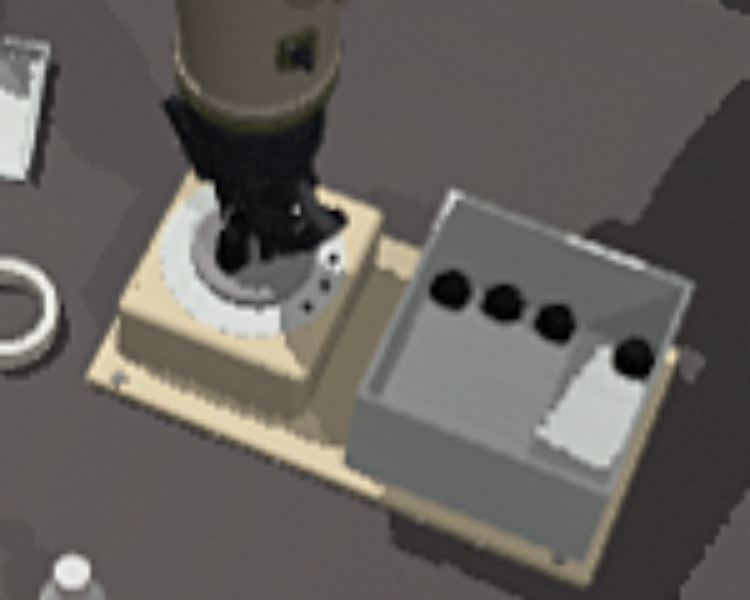

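apply_moves:
  series:
    - [0, [0, 0, 0], -0.08]
    - [0, [0, 0, 0], -0.16]
    - [0, [0, 0, 0], -0.24]
    - [0, [0, 0, 0], -0.32]
    - [0, [0, 0, 0], -0.4]

```text
time: 24.1
tool_pos: [453.2, 26.5, 99.0]
tcp_rot: [180.0, -3.6, 132.0]
ft_force: [-2.8, -1.9, 4.6]
finger_gap: 13.0
```

Run:
```python
from h import *
p=optics.snapshot('wrist'); save(p,'k4')
s=sense();print(s['time'],s['tool_pos'],s['tcp_rot'],s['joint_pos'][5],s['finger_gap'],s['ft_force'],s['wrist_torque'])
```

```text
24.15 [453.15796101  26.50608321  99.02729337] [179.97477313  -3.59801982 131.74189947] -47.57436890122415 12.89812966159978 [-2.82840184 -1.96320559  4.93143609] [-0.32499372  0.60207094  0.24778388]
```

View pics/k4.png

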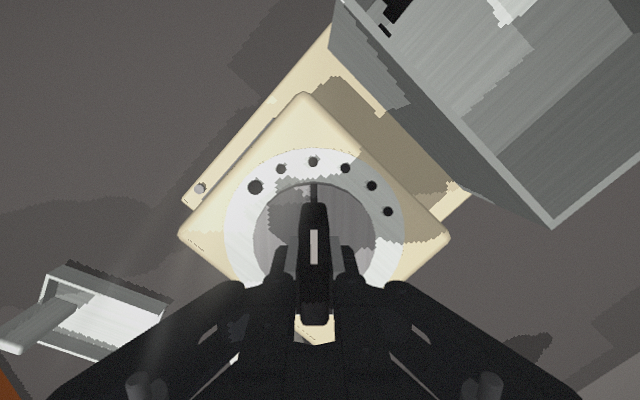

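apply_moves:
  series:
    - [0, [0, 0, 0], -0.08]
    - [0, [0, 0, 0], -0.16]
    - [0, [0, 0, 0], -0.24]
    - [0, [0, 0, 0], -0.32]
    - [0, [0, 0, 0], -0.4]

```text
time: 24.78
tool_pos: [452.6, 26.1, 99.0]
tcp_rot: [-179.9, -3.6, 108.9]
ft_force: [-4.2, -1.7, 5.8]
finger_gap: 13.1
```

apply_moves:
  series:
    - [0, [0, 0, 0], 0]
    - [0, [0, 0, 0], 0]
    - [0, [0, 0, 0], 0]
    - [0, [0, 0, 0], 0]

```text
time: 25.28
tool_pos: [452.6, 26.1, 99.0]
tcp_rot: [-179.9, -3.6, 108.9]
ft_force: [-2.4, -0.2, 3.7]
finger_gap: 13.0
```

Run:
```python
from h import *
p=optics.snapshot('wrist'); save(p,'k5')
s=sense();print(s['time'],s['tool_pos'],s['tcp_rot'],s['joint_pos'][5],s['finger_gap'],s['ft_force'],s['wrist_torque'])
p=optics.snapshot('scene'); cv2.imwrite('pics/k5s.png',cv2.resize(p['color'][140:290,230:440],None,fx=3.8,fy=3.8))
```

```text
25.325 [452.57164897  26.1117696   99.03363687] [-179.93478968   -3.5809258   108.88569745] -25.62350586054365 12.910045128572108 [-2.08007339 -0.409257    3.58374801] [0.02086728 0.41635223 0.24655877]
```

View pics/k5.png

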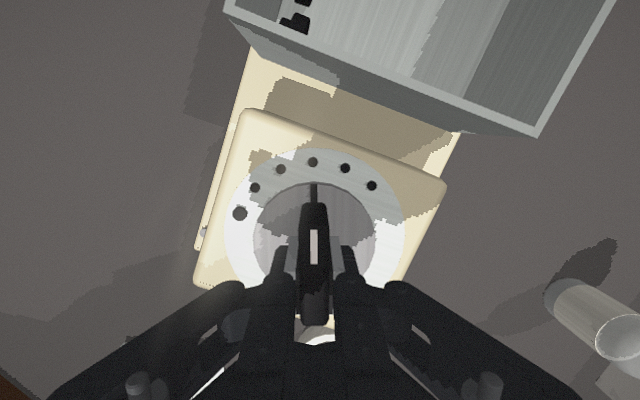

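View pics/k5s.png

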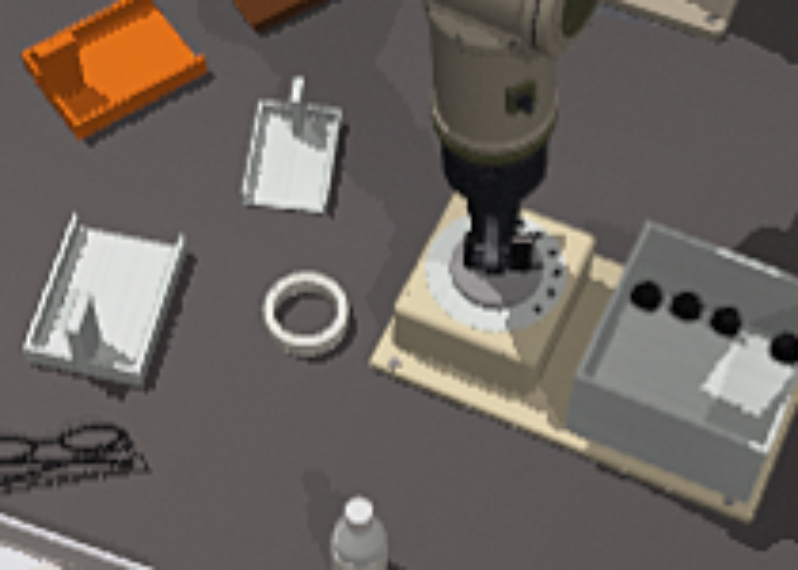

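```bash
python3 -c "
from h import *
print(hand_in()); s=sense(); print(s['time'],s['tcp_rot'],s['finger_gap'])"
```

```text
the job is handed in; nothing more can be done
None
the job is handed in; nothing more can be done
```

The job is done and handed in at about 25.3 s of the 72 s allowed. `hand_in()` reports no verdict, so the checks below are my own.

**What I did**
- **Pouring:** The moves can only turn the tool about the vertical. I therefore pivoted the tray in the jaws at low grip force, first against the hopper's near rim and then against its far wall. That tipped it to about 50° and all four blocks slid into the hopper.
- **Setting down:** I dragged the tray's front edge back along the bench to level it, then let go. It stands about 20 mm from where it started.
- **Knob:** I took one grasp with the tool turned half round, because the last joint would otherwise have run out of range. I then turned it clockwise through the three stops.

**Last checks**
- **Blocks:** The scene picture shows all four on the hopper floor along one wall. I had also seen all four there while the tray was still tipped, by then held clear of the hopper.
- **Tray:** It looks flat, empty and let go on the bench.
- **Knob:** The mark points at the third dot. The tool turned 69.0° (1.204 rad) from home, holding at an 80 N grip setting with a 12.9 mm finger gap. I could not read the dial or its contact force directly.
- **Bystanders:** I saw none moved in the pictures. The spectacles, tape roll and cleaner bottle were in the last one. I did not re-measure any of them.
- **Disagreements:** The tool ended about 3.6° off vertical after the pushing, which did no visible harm. The finger gap reads about 1 mm under the true thickness of what it grips.

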